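# Hold the thickness gauge on a backed acrylic sample

## Task

Set up the acrylic sample for a magnetic thickness reading: drop the steel backing slug all the way down into the bore of the aluminium nest, then lay the short acrylic offcut flat in the nest's pocket over it, with its inked cross facing up. Then lift the handheld thickness gauge out of its stand and hold it upright with its spring tip on the inked cross, pressing lightly so that the tip is pushed about half-way in, never hard. Finish while still holding the gauge there - do not put it down or let go of it - and leave the caliper, the hex key and the long offcut where they lie.

Things in the scene. Friction and masses are not known exactly. Their poses are not given: they have to be found in the camera images.
- nest: milled aluminium block 100 x 96 mm, 36 mm high, fixed on the 3 mm thick grey mat. Origin: centre of its underside. Its top has a pocket 32 mm (nest x) by 64 mm (y), 6 mm deep, crossed at the same depth by a groove 40 mm wide along nest x that is open at both sides (room for fingers). In the middle of the pocket's floor: a bore 27 mm wide, 26 mm deep, with a chamfered mouth
- nest_floor (a point): centre of the nest's pocket, at the height of the pocket's floor (30 mm above the nest's underside): the centre of the bore's mouth. Axes as the nest's
- slug: plain bright steel cylinder, 24 mm in diameter, 26 mm high, chamfered ends, 0.09 kg, upright on the mat (the mat's top is at z = 0.003). Origin: centre of its lower end, z along its axis. In the bore its upper end is level with the pocket's floor
- offcut: the sample, the short clear acrylic offcut, 28 mm (its x) by 60 mm (its y) by 8.5 mm (z), about 0.02 kg, lying on the mat with its inked side up. Origin: centre of its underside. In the pocket its y lies along the nest's y (either way round) and it stands 2.5 mm proud of the nest
- mark (a point): centre of the black inked ring (12 mm) and cross on the middle of the short offcut's upper face, 8.5 mm above its underside; the spot to be probed
- gauge_stand: fixed black block 72 x 60 mm, 52 mm high, on a steel foot 88 x 76 mm, with a bore 21 mm wide and 50 mm deep in its top and two cheeks 6 mm high at the +x and -x sides of the gauge's body. Origin: centre of its underside, on the mat
- gauge: handheld gauge, upright in the stand, 0.11 to 0.18 kg: grey body 38 mm (x) by 28 mm (y) by 84 mm high, ribbed grips on its +y and -y sides, display on -x. Origin: centre of the body's underside, resting on the stand's top; z up. Below it a snout 17 mm wide and 30 mm long, then 16 mm of spring tip, stand in the stand's bore: lift 50 mm straight up to clear it
- gauge_tip (a point): end of the gauge's spring tip, a 7 mm wide steel stem with a ball end; 46 mm below the gauge's origin when out, on the gauge's axis; it moves up with the stem
- gauge_stem (a joint): how far the spring tip is pushed into the gauge: 0 fully out, 0.008 m fully in (the dark ring on the stem reaches the snout at half travel, 0.004). Spring: about 1 N to start it, plus 0.5 N per mm (3 N half-way)
- long_offcut: bystander: long clear acrylic offcut, 30 x 120 x 8 mm, without ink; origin at the centre of its underside
- caliper: bystander: digital caliper lying flat, 72 x 212 x 12 mm; origin about the middle of its underside
- hex_key: bystander: black hex key lying flat, 31 x 93 x 8 mm; origin about the middle of its underside
Not all that is in view belongs to the job. Of the things that look like the gauge_stand, the larger one is meant.

How it is judged:
By the outcome, as a careful person would: the job done as asked, in the order asked, and still so for the second after the job is handed in, while the arm keeps its last pose, push and grip.
It also fails if it takes over 72 s, if anything falls off the work surface, if the arm or the gripper's body presses on something with over 40 N, if the wrist force passes 120 N, or if a joint passes its speed limit or range.

## Robot

A 6-joint arm with a two-finger parallel gripper is mounted at the origin on a cart in front of the work surface, level with it; the furniture and walls round the work are solid. World frame = base frame: x ahead of the robot, y to its left, z up, the work surface at z = 0. Lengths are in m, angles in degrees, forces in N, time in s.
With the tool pointing down it reaches from about 0.325 to 0.775 m from the base axis. Payload 5.5 kg.
Tool frame: the origin (TCP) lies on the centre line of the jaws, within the pads' length; the fingertips stand 17 mm ahead of it and the grasp point (between the pads) lies 2 mm behind it; z points along the fingers, y is the line along which they close (so a half turn about z gives the same grasp; the last joint's range is limited). The gripper opens to 85 mm and grips with 20 to 120 N. Pads are 22 mm wide; open, the fingers measure 114 mm over their backs; the gripper's body (76 mm by 85 mm) begins 54 mm behind the grasp point. The pads swing forward as they close: fully open they stand 13 mm farther back than shut.
Start: joints at [-3.249, 5.22, 70.514, -0, 104.267, -3.249], TCP at [0.6, -0, 0.248] pointing down, gripper open.
Joint ranges: [-164.24, 164.24], [-49.07, 125.15], [9.68, 141.18], [-86.29, 266.29], [3.28, 154.24], [-151.56, 151.56]. Speed limits (degrees/s): [147.25, 147.25, 172.46, 180, 180, 180].

## Interface

Orientations are given as a 3x3 rotation matrix whose columns are the frame's x, y, z axes.
In Python, from bench import read_state, imaging, workorder gives the robot as it stands. The module is installed in compiled form; this text tells all that it offers.
- The arm moves only by the shell command python3 -m handwheel 'ROWS' [OPENING] [FORCE]. ROWS is rows parted by semicolons, their numbers by spaces, 1 to 8 of them, each of 4 numbers: dx, dy, dz in m, then a turn about the tool's z in degrees; each row is the pose to reach, as a shift and turn from the pose commanded when the command began, along the tool's axes at that moment; what a row does not reach only later rows make up. A row lasts 1/8 s, in which the tool goes at most 0.0625 m and 10.7 degrees, less where a joint would pass 70% of its speed; a pose out of reach is approached as far as the arm can. OPENING is the opening from 0.0 (shut) to 1.0 (fully open), set as the command begins (- or left out keeps the last). The fingers move at their own pace and stop on an object; FORCE is the grip in N (left out, the last holds). Time passes only in rows, so rows that do not move let the fingers close. It prints the time, the measured TCP pose, the force, the opening and the grip force at its end.
- read_state(): the state, without advancing time (a new reading comes with each control period).
- imaging.capture(name): name is "scene" or "side" or "wrist"; returns the picture (400x640x3 uint8, red, green, blue); there is no depth.
- imaging.calibration(name): a dict with "K" (3x3 intrinsics, pixels), "cam_to_world" (4x4, takes a point from camera to world coordinates); the wrist camera has in their place "T_tool_cam" (4x4, takes a point from camera to tool coordinates, whose origin is the TCP and whose axes are the flange's). Camera axes: x right, y down, z forward; pixel columns grow to the right and rows downward; lengths in m; the calibration is good to about 2 mm. The wrist camera is an equidistant fisheye: a pixel r from the principal point sees the ray r / f radians off the axis. A picture is of the moment at which its call begins: read the wrist's pose just before it. calibration takes no time and is no camera call.
- workorder.hand_in(): hands the job in; it is judged then, once.
The state is a dict: "time": time; "joint_pos": joint angles; "dq": joint speeds; "joint_torque": joint torques, N m; "tcp_pos": TCP position; "eef_rot": TCP orientation; "force": force on the tool from outside, world axes, zero at the start; "moment": the same for the moment, N m; "grip_width": opening from 0.0 (shut) to 1.0 (fully open); "grip_force": force on a finger pad.
Only numpy, scipy, OpenCV 4.12 (cv2) and the standard library are available. Lean on these libraries where they do the work, as an engineer would, in place of code of your own. Each camera call takes 0.05 s, during which the arm holds its last target. There are 200 camera calls.

## Working session

There is one attempt and no reset: what is moved stays moved. The work goes in short steps, Python scripts to look and compute and a shell command to move; the robot and the scene stay as the last step left them, time stands still between calls to the robot, and variables do not carry over. Pictures are saved under pics/ and viewed, at most 10 in all, crops included, and the job is handed in when it is done.

```bash
mkdir -p pics; cat > h.py <<'E'
import numpy as np, cv2
from bench import read_state, imaging, workorder
def cap(n,f=None):
    s=read_state(); im=imaging.capture(n)
    if f: cv2.imwrite('pics/'+f,im[:,:,::-1])
    return im,s
def ray(n,px,s=None):
    c=imaging.calibration(n); K=np.array(c['K']); u=(px[0]-K[0,2])/K[0,0]; v=(px[1]-K[1,2])/K[1,1]
    if n=='wrist':
        r=np.hypot(u,v); d=np.array([np.sin(r)*u/max(r,1e-9),np.sin(r)*v/max(r,1e-9),np.cos(r)])
        T=np.eye(4);T[:3,:3]=s['eef_rot'];T[:3,3]=s['tcp_pos']; M=T@np.array(c['T_tool_cam'])
    else: d=np.array([u,v,1.]); M=np.array(c['cam_to_world'])
    return M[:3,3],M[:3,:3]@d
def plane(n,px,z,s=None):
    o,d=ray(n,px,s); return o+d*(z-o[2])/d[2]
def proj(n,P,s=None):
    c=imaging.calibration(n); K=np.array(c['K'])
    if n=='wrist':
        T=np.eye(4);T[:3,:3]=s['eef_rot'];T[:3,3]=s['tcp_pos']; M=T@np.array(c['T_tool_cam'])
    else: M=np.array(c['cam_to_world'])
    p=M[:3,:3].T@(np.array(P)-M[:3,3])
    if n=='wrist':
        a=np.arctan2(np.hypot(p[0],p[1]),p[2]); q=p[:2]/np.hypot(p[0],p[1])*a
    else: q=p[:2]/p[2]
    return K[0,0]*q[0]+K[0,2],K[1,1]*q[1]+K[1,2]
E
python3 - <<'E'
from h import *
for n in('scene','side','wrist'):
    im,s=cap(n,n+'0.png'); c=imaging.calibration(n); print(n,{k:np.round(v,3).tolist() for k,v in c.items() if k in('K','cam_to_world','T_tool_cam')})
print(s)
a=cv2.imread('pics/scene0.png')
E
```

```text
scene {'K': [[482.213, 0.0, 320.88], [0.0, 482.213, 194.781], [0.0, 0.0, 1.0]], 'cam_to_world': [[-0.813, -0.458, 0.36, 0.174], [-0.582, 0.621, -0.525, 0.681], [0.017, -0.636, -0.771, 1.062], [0.0, 0.0, 0.0, 1.0]]}
side {'K': [[472.975, 0.0, 311.796], [0.0, 472.975, 200.417], [0.0, 0.0, 1.0]], 'cam_to_world': [[-0.872, -0.213, 0.441, 0.01], [-0.489, 0.402, -0.774, 1.108], [-0.012, -0.891, -0.455, 0.688], [0.0, 0.0, 0.0, 1.0]]}
wrist {'K': [[309.707, 0.0, 323.402], [0.0, 309.707, 196.954], [0.0, 0.0, 1.0]], 'T_tool_cam': [[-0.0, -0.946, -0.323, 0.083], [1.0, -0.0, -0.0, -0.0], [-0.0, -0.323, 0.946, -0.125], [0.0, 0.0, 0.0, 1.0]]}
{'time': 0.1, 'joint_pos': array([-3.24890631e+00,  5.25902764e+00,  7.05767937e+01,  1.47128648e-04,
        1.04266337e+02, -3.25004625e+00]), 'dq': array([-0.08232551, -0.12738753, -0.11320126, -0.03002264,  0.01690103,
       -0.11678069]), 'joint_torque': array([ 2.62064459e-03, -4.60215712e+01, -4.19218469e+01, -9.60827560e-05,
        1.05514470e-02,  1.00166855e-05]), 'tcp_pos': array([5.99771654e-01, 9.52424180e-06, 2.47243599e-01]), 'eef_rot': array([[-2.04341142e-05,  9.99998416e-01, -1.77999884e-03],
       [ 9.99999994e-01,  2.06184376e-05,  1.03534266e-04],
       [ 1.03570803e-04, -1.77999671e-03, -9.99998410e-01]]), 'force': array([-0.13715342,  0.19955988,  0.1097395 ]), 'moment': array([ 0.00188855, -0.0126618 ,  0.01411514]), 'grip_force': 0.0, 'grip_width': 1.0000995839909235}
```

View pics/scene0.png

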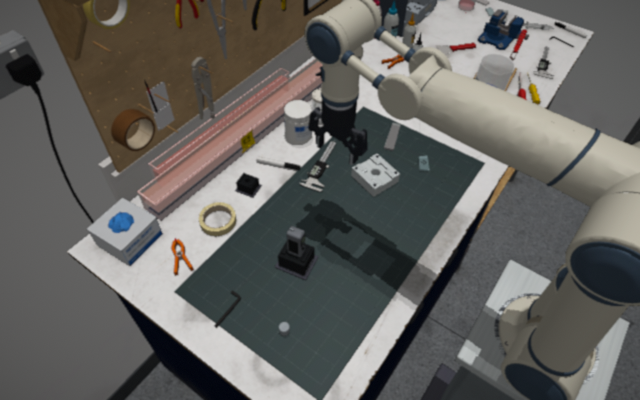

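View pics/wrist0.png

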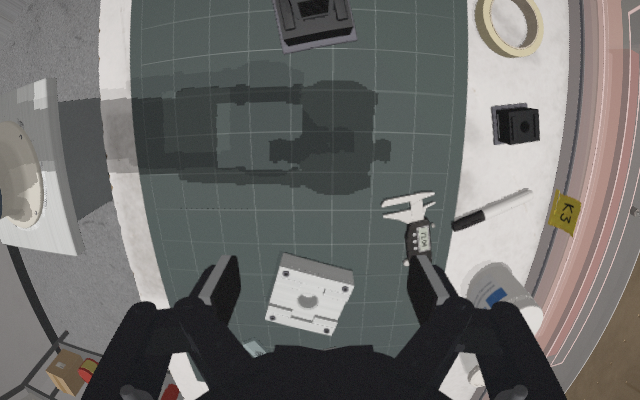

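View pics/side0.png

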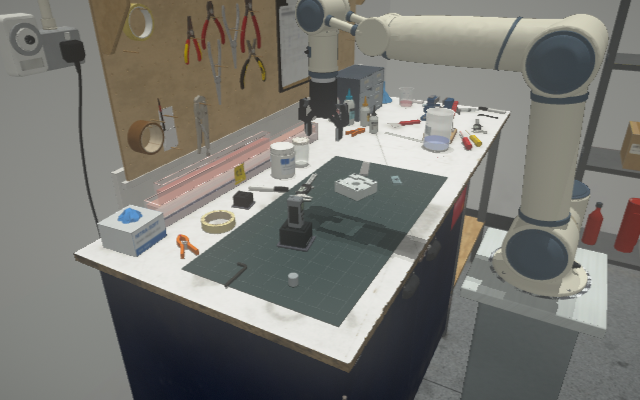

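The scene view shows the slug at (284,327), the gauge in the large stand at (296,250), the nest at (376,173) and the short offcut with ink at (424,162). The long offcut is at (393,135), the caliper at (318,168) and the hex key at (228,308).
Could be confused:
- Stand: the small black block (248,184) against the large one (296,250), so I take the large one.
- Offcut: the long one without ink (393,135) against the short one with ink (424,162), so I take the short one.
- Slug: the only bright cylinder on the mat is at (284,327). The tubs at (298,120) and (497,70) are far too large.

One close crop checks this.

```bash
python3 - <<'E'
from h import *
a=cv2.imread('pics/scene0.png')
for n,p,z in[('slugtop',(284,324),.029),('gaugetop',(296,233),.139+.003),('nest',(376,173),.039),('off',(424,162),.0115),('long',(393,135),.011),('cal',(318,168),.01),('hex',(228,308),.008),('standbase',(296,262),.003)]:
    print(n,plane('scene',p,z).round(3))
A=cv2.resize(a[310:345,265:305],None,fx=8,fy=8,interpolation=2)
B=cv2.resize(a[120:200,340:450],(440,320),interpolation=2)
C=cv2.resize(a[220:285,265:330],None,fx=4,fy=4,interpolation=2)
W=np.zeros((600,800,3),np.uint8);W[:280,:320]=A;W[:320,330:770]=B;W[325:585,:260]=C
b=cv2.imread('pics/side0.png'); D=cv2.resize(b[262:292,270:315],None,fx=6,fy=6,interpolation=2); W[325:505,270:540]=D
D=cv2.resize(b[168:203,330:410],None,fx=3,fy=3,interpolation=2); W[325:430,550:790]=D
cv2.imwrite('pics/c1.png',W)
E
```

```text
slugtop [0.502 0.337 0.029]
gaugetop [0.583 0.183 0.142]
nest [ 0.572 -0.175  0.039]
off [ 0.489 -0.322  0.012]
long [ 0.624 -0.369  0.011]
cal [ 0.732 -0.114  0.01 ]
hex [0.641 0.376 0.008]
standbase [0.59  0.179 0.003]
```

View pics/c1.png

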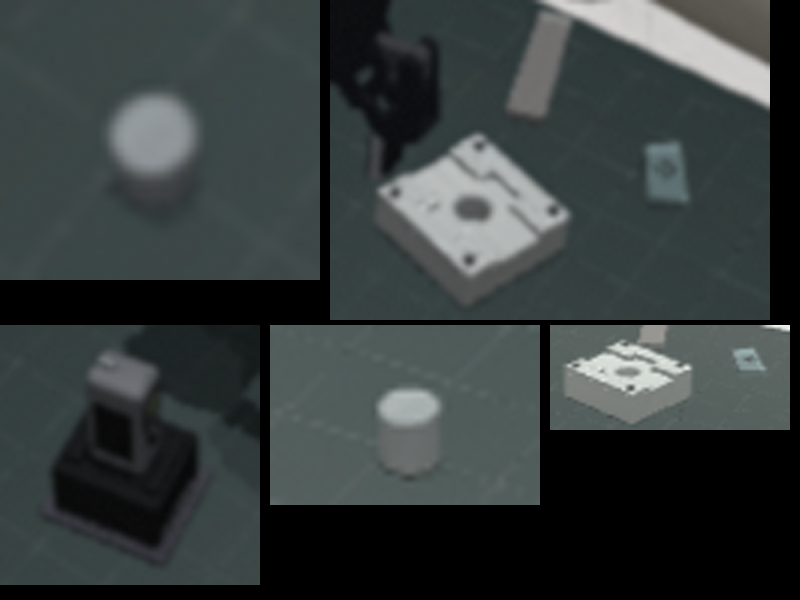

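The crop confirms all three choices: a bright cylinder (284,326.6), a short offcut with ink, and the gauge with its display in the large stand. Next I move above the slug, at a safe height.

```bash
python3 -m handwheel '0.05 -0.015 0; 0.11 -0.032 0; 0.17 -0.05 0; 0.23 -0.067 0.02 0; 0.28 -0.081 0.05 0; 0.335 -0.098 0.08 0; 0.335 -0.098 0.09 0; 0.335 -0.098 0.09 0' 2>&1 | tail -5
```

```text
Traceback (most recent call last):
ValueError: setting an array element with a sequence. The requested array has an inhomogeneous shape after 1 dimensions. The detected shape was (8,) + inhomogeneous part.
```

```bash
python3 -m handwheel '0.05 -0.015 0 0; 0.11 -0.032 0 0; 0.17 -0.05 0 0; 0.23 -0.067 0.02 0; 0.28 -0.081 0.05 0; 0.335 -0.098 0.08 0; 0.335 -0.098 0.09 0; 0.335 -0.098 0.09 0' 2>&1 | tail -5
python3 - <<'E'
from h import *
im,s=cap('wrist','w1.png'); print(s['tcp_pos'],proj('wrist',(.502,.337,.029),s))
w0=cv2.imread('pics/wrist0.png'); b=cv2.imread('pics/w1.png')
u,v=map(int,proj('wrist',(.502,.337,.029),s))
W=np.zeros((600,800,3),np.uint8)
W[:400,:640]=b
W[400:600,:300]=cv2.resize(w0[250:340,250:370],(300,200)) 
cv2.imwrite('pics/c2.png',W)
E
```

```text
tcp_pos: [0.5015, 0.3346, 0.1568]
eef_rot: [[-0.001, 1.0, -0.002], [1.0, 0.001, -0.002], [-0.002, -0.002, -1.0]]
force: [0.7, 0.3, 0.5]
grip_width: 1.0
grip_force: 0.0
[0.50149723 0.33456319 0.15681746] (np.float64(324.4052862104956), np.float64(190.37516096158728))
```

View pics/c2.png

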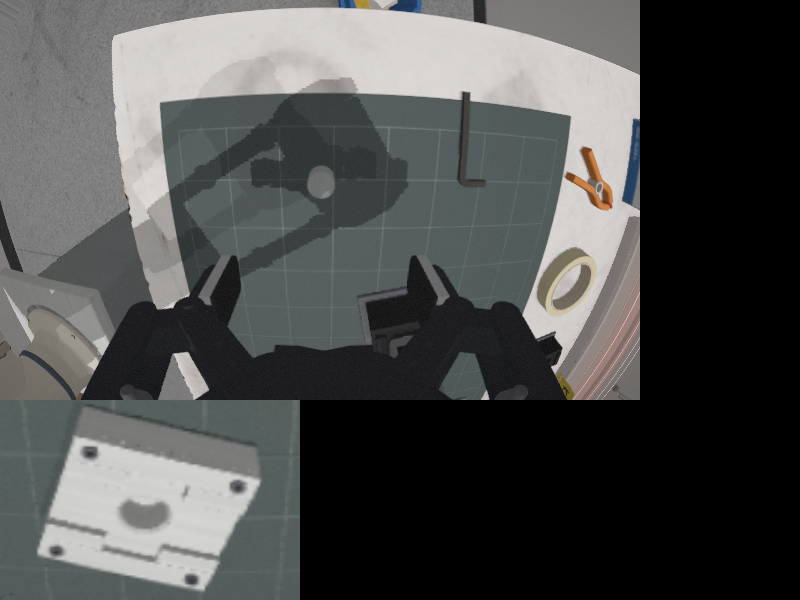

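The slug shows at (320,182) in the wrist view, a little off the scene-based estimate (324,190). In the nest inset the groove runs roughly across the image. I triangulate the slug from the masks.

```bash
cat >> h.py <<'E'
def blob(im,c,h,thr=None):
    x,y=int(c[0]),int(c[1]); p=im[y-h:y+h,x-h:x+h].astype(int); b=np.median(p.reshape(-1,3),0)
    d=p-b; m=((d.sum(2)>(thr or 60))).astype(np.uint8)
    n,l,st,ce=cv2.connectedComponentsWithStats(m); k=1+np.argmax(st[1:,4]); return ce[k]+[x-h,y-h],st[k]+np.array([x-h,y-h,0,0,0])
def tri(rs):
    A=np.zeros((3,3));b=np.zeros(3)
    for o,d in rs:
        d=d/np.linalg.norm(d);Q=np.eye(3)-np.outer(d,d);A+=Q;b+=Q@o
    return np.linalg.solve(A,b)
E
python3 - <<'E'
from h import *
s=read_state()
rs=[]
for n,f,c,h in[('scene','scene0',(284,327),14),('side','side0',(293,280),14),('wrist','w1',(320,182),25)]:
    im=cv2.imread(f'pics/{f}.png')[:,:,::-1]; ce,st=blob(im,c,h,60); rs.append(ray(n,ce,s)); print(n,ce.round(1),st,plane(n,ce,.016,s).round(4))
print(tri(rs[:2]),tri(rs))
E
```

```text
scene [283.7 326.4] [278 321  12  11  97] [0.5033 0.3377 0.016 ]
side [292.6 275.3] [288 272  11   7  61] [0.5086 0.329  0.016 ]
wrist [320.9 182.2] [307 166  28  33 742] [0.4999 0.3398 0.016 ]
[0.50024827 0.34141936 0.02677422] [0.4998997  0.34236558 0.02749801]
```

```bash
python3 -m handwheel '0.0065 -0.0015 0.03 0; 0.0065 -0.0015 0.07 0; 0.0065 -0.0015 0.1 0; 0.0065 -0.0015 0.12 0; 0.0065 -0.0015 0.126 0; 0.0065 -0.0015 0.126 0' && python3 -m handwheel '0 0 0 0; 0 0 0 0;0 0 0 0;0 0 0 0;0 0 0 0;0 0 0 0; 0 0 0 0; 0 0 0 0' 0.1 20
```

```text
time: 1.95
tcp_pos: [0.5012, 0.3414, 0.0333]
eef_rot: [[0.001, 1.0, 0.001], [1.0, -0.001, 0.001], [0.001, 0.001, -1.0]]
force: [0.3, 0.6, 0.5]
grip_width: 1.0
grip_force: 0.0
time: 2.95
tcp_pos: [0.5006, 0.3417, 0.0328]
eef_rot: [[-0.0, 1.0, 0.0], [1.0, 0.0, 0.001], [0.001, 0.0, -1.0]]
force: [-0.9, -0.6, 5.4]
grip_width: 0.264
grip_force: 20.0
```

```bash
python3 -m handwheel '0 0 0 0; 0 0 0 0; 0 0 0 10; 0 0 0 20; 0 0 0 30; 0 0 0 40; 0 0 0 50; 0 0 0 60' 0.6 && python3 -m handwheel '0 0 0 10; 0 0 0 20; 0 0 0 30; 0 0 0 30'  && python3 -m handwheel '0 0 0 0; 0 0 0 0;0 0 0 0;0 0 0 0;0 0 0 0;0 0 0 0' 0.1 30
```

```text
time: 3.95
tcp_pos: [0.5003, 0.3413, 0.0316]
eef_rot: [[0.869, 0.495, -0.001], [0.495, -0.869, -0.001], [-0.001, 0.0, -1.0]]
force: [-0.3, -0.6, -0.2]
grip_width: 0.6
grip_force: 0.0
time: 4.45
tcp_pos: [0.5004, 0.3413, 0.0318]
eef_rot: [[1.0, 0.002, -0.001], [0.002, -1.0, -0.0], [-0.001, 0.0, -1.0]]
force: [0.1, 0.3, -0.3]
grip_width: 0.596
grip_force: 0.0
time: 5.2
tcp_pos: [0.5005, 0.3415, 0.0323]
eef_rot: [[1.0, 0.0, 0.0], [0.0, -1.0, 0.0], [0.0, -0.0, -1.0]]
force: [1.4, 0.1, -0.5]
grip_width: 0.263
grip_force: 29.5
```

```bash
python3 -m handwheel '0 0 -0.04 0; 0 0 -0.1 0; 0.01 0.03 -0.15 -10; 0.02 0.08 -0.18 -20; 0.03 0.13 -0.21 -30; 0.04 0.19 -0.218 -40; 0.05 0.25 -0.218 -50; 0.06 0.3 -0.218 -60' && python3 -m handwheel '0.052 -0.03 0 -10; 0.1 -0.06 0 -20; 0.126 -0.076 0 -30; 0.126 -0.076 0 -30; 0.126 -0.076 0 -30'
python3 - <<'E'
from h import *
im,s=cap('wrist','w2.png'); print(s['tcp_pos'],s['eef_rot'].round(3),s['joint_pos'][5])
E
```

```text
time: 6.2
tcp_pos: [0.5603, 0.0405, 0.2504]
eef_rot: [[0.498, 0.867, 0.0], [0.867, -0.498, -0.0], [0.0, 0.0, -1.0]]
force: [0.3, -0.6, -1.0]
grip_width: 0.26
grip_force: 29.6
time: 6.82
tcp_pos: [0.558, 0.1892, 0.25]
eef_rot: [[0.005, 1.0, -0.0], [1.0, -0.005, -0.001], [-0.001, -0.0, -1.0]]
force: [-0.9, 0.1, -1.1]
grip_width: 0.268
grip_force: 29.7
[0.5580225  0.18915577 0.250036  ] [[ 0.005  1.    -0.   ]
 [ 1.    -0.005 -0.001]
 [-0.001 -0.    -1.   ]] 15.741864859851637
```

View pics/w2.png

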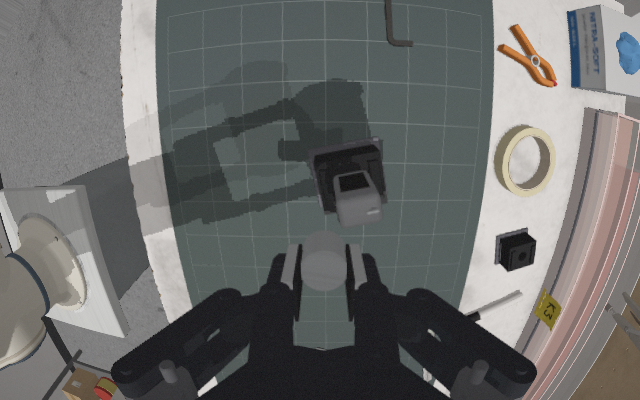

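I got the sign wrong on that second leg, but the height was safe. The picture shows the slug held straight at (323,260), with the gauge (355,195) and its stand (348,170) also in view. Next I go to the nest.

```bash
python3 -m handwheel '-0.06 0.003 0 0; -0.12 0.006 0 0; -0.18 0.01 0 0; -0.24 0.013 0 0; -0.295 0.017 0 0; -0.295 0.017 0 0; -0.295 0.017 0 0'
python3 - <<'E'
from h import *
im,s=cap('wrist','w3.png'); print(s['tcp_pos'],s['eef_rot'].round(3),s['joint_pos'][5], proj('wrist',(.572,-.175,.039),s))
im,_=cap('scene','s3.png')
b=cv2.imread('pics/w3.png')
u,v=map(int,proj('wrist',(.572,-.175,.039),s))
cv2.imwrite('pics/c3.png',cv2.resize(b[max(v-110,0):v+110,u-140:u+140],None,fx=2.7,fy=2.7,interpolation=2)); print(u-140,v-110)
E
```

```text
time: 7.75
tcp_pos: [0.5737, -0.106, 0.2503]
eef_rot: [[0.006, 1.0, -0.0], [1.0, -0.006, 0.001], [0.001, -0.0, -1.0]]
force: [-0.6, 1.1, -0.3]
grip_width: 0.265
grip_force: 29.7
[ 0.57367801 -0.10595438  0.25030016] [[ 0.006  1.    -0.   ]
 [ 1.    -0.006  0.001]
 [ 0.001 -0.    -1.   ]] -13.477339493593647 (np.float64(322.4243500094183), np.float64(226.68275285600768))
182 116
```

View pics/c3.png

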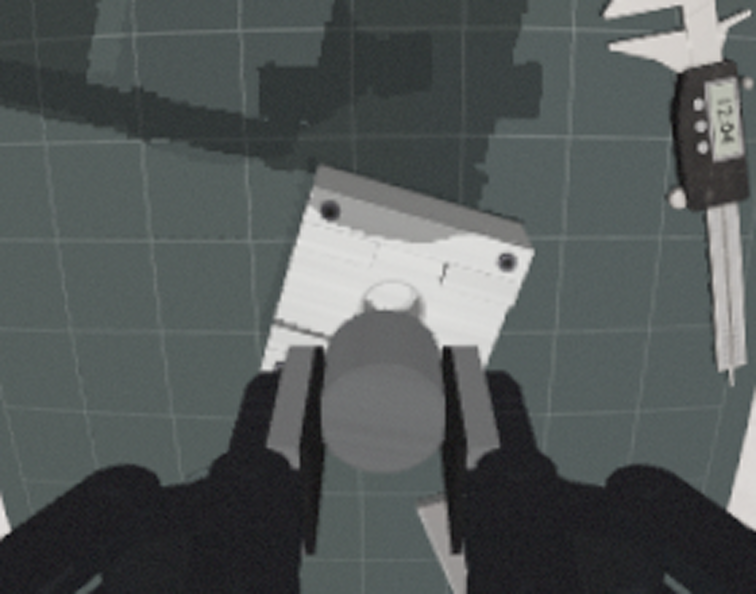

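The crop shows the nest with its upper two screws and the bore partly hidden by the held slug. In wrist0 all four screws are visible, so I locate the nest centre and yaw from the screws in wrist0, scene0 and side0.

```bash
python3 - <<'E'
from h import *
s0={'tcp_pos':np.array([.59977,0,.24724]),'eef_rot':np.array([[0,1,-.00178],[1,0,.0001],[.0001,-.00178,-1]])}
def dark(im,c,h=7):
    x,y=int(round(c[0])),int(round(c[1])); g=im[y-h:y+h+1,x-h:x+h+1].astype(float).mean(2)
    w=np.clip(np.median(g)-25-g,0,None); Y,X=np.mgrid[-h:h+1,-h:h+1]; w*=(X**2+Y**2<=h*h); return x+(w*X).sum()/w.sum(),y+(w*Y).sum()/w.sum()
sets={'wrist0':('wrist',[(286,273.4),(344.8,288.7),(326.8,330.5),(272.4,317.5)],5),
'scene0':('scene',[(340+(x-330)/4,120+y/4) for x,y in[(479,147),(396,193),(469,259),(553,211)]],3)}
for f,(n,ps,h) in sets.items():
    im=cv2.imread(f'pics/{f}.png')[:,:,::-1]; P=[]
    for p in ps:
        q=dark(im,p,h); q=dark(im,q,h); P.append(plane(n,q,.039,s0)); print(f,np.round(p,1),np.round(q,1),P[-1].round(4))
    P=np.array(P); print('c',P.mean(0).round(4),'sides',[np.round(np.linalg.norm(P[i]-P[i-1]),4) for i in range(4)],'diag',np.linalg.norm(P[0]-P[2]).round(4),np.linalg.norm(P[1]-P[3]).round(4),'ang',[np.degrees(np.arctan2(*(P[i]-P[i-1])[[1,0]])).round(1) for i in range(4)])
s=read_state();im=cv2.imread('pics/w3.png')[:,:,::-1]
for p in[(182+330/2.7,116+210/2.7),(182+507/2.7,116+262/2.7)]:
    q=dark(im,p,6);print('w3',np.round(q,1),plane('wrist',q,.039,s).round(4))
E
```

```text
wrist0 [286.  273.4] [285.6 273.1] [ 0.551  -0.1336  0.039 ]
wrist0 [344.8 288.7] [344.6 288.5] [ 0.6271 -0.1574  0.039 ]
wrist0 [326.8 330.5] [325.8 331.4] [ 0.6027 -0.2357  0.039 ]
wrist0 [272.4 317.5] [271.6 319.8] [ 0.5258 -0.2149  0.039 ]
c [ 0.5767 -0.1854  0.039 ] sides [np.float64(0.0851), np.float64(0.0797), np.float64(0.082), np.float64(0.0796)] diag 0.1145 0.1164 ang [np.float64(72.8), np.float64(-17.4), np.float64(-107.3), np.float64(164.8)]
scene0 [377.2 156.8] [377.8 154.8] [ 0.6052 -0.2401  0.039 ]
scene0 [356.5 168.2] [355.7 167.8] [ 0.6294 -0.1572  0.039 ]
scene0 [374.8 184.8] [374.3 184.7] [ 0.5524 -0.1341  0.039 ]
scene0 [395.8 172.8] [397.  170.6] [ 0.5276 -0.2187  0.039 ]
c [ 0.5786 -0.1875  0.039 ] sides [np.float64(0.0804), np.float64(0.0864), np.float64(0.0804), np.float64(0.0881)] diag 0.1184 0.1189 ang [np.float64(-15.4), np.float64(73.7), np.float64(163.3), np.float64(-106.3)]
w3 [303.8 193.7] [ 0.5514 -0.1323  0.039 ]
w3 [369.3 212.7] [ 0.6279 -0.1561  0.039 ]
```

Wrist and scene agree: screw sides are about 80 mm, yaw about -16.8° and the centre near (0.5775,-0.185). I align the tool to that yaw, stand back so the camera sees the whole nest, and refine the centre.

```bash
python3 -m handwheel '-0.05 -0.004 0.02 6; -0.1 -0.008 0.04 12; -0.134 -0.012 0.05 16.5; -0.134 -0.012 0.05 16.5; -0.134 -0.012 0.05 16.5'
python3 - <<'E'
from h import *
im,s=cap('wrist','w4.png'); print(s['tcp_pos'],s['eef_rot'].round(3),s['joint_pos'][5], proj('wrist',(.5775,-.185,.039),s))
E
```

```text
time: 8.48
tcp_pos: [0.5621, -0.2379, 0.2008]
eef_rot: [[0.285, 0.958, 0.001], [0.958, -0.285, 0.0], [0.001, 0.001, -1.0]]
force: [0.4, 0.5, -0.9]
grip_width: 0.264
grip_force: 29.7
[ 0.56205107 -0.23793529  0.20079616] [[ 0.285  0.958  0.001]
 [ 0.958 -0.285  0.   ]
 [ 0.001  0.001 -1.   ]] -9.5787220706224 (np.float64(322.98987994544797), np.float64(125.18389631186773))
```

View pics/w4.png

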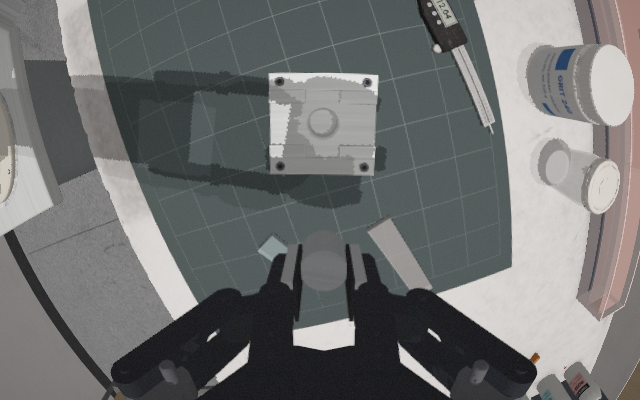

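w4 shows the nest square to the view, with screws near (280,82), (366,83), (364,167) and (280,167) and the bore at (322,122). The offcut is at (272,247) and the long offcut at (400,255).

```bash
cat >> h.py <<'E'
def dark(im,c,h=7,k=25):
    x,y=int(round(c[0])),int(round(c[1])); g=im[y-h:y+h+1,x-h:x+h+1].astype(float).mean(2)
    w=np.clip(np.median(g)-k-g,0,None); Y,X=np.mgrid[-h:h+1,-h:h+1]; w*=(X**2+Y**2<=h*h); return x+(w*X).sum()/w.sum(),y+(w*Y).sum()/w.sum()
E
python3 - <<'E'
from h import *
im=cv2.imread('pics/w4.png')[:,:,::-1]; s=read_state(); P=[]
for p in[(280,82),(366,83),(364,167),(280,167)]:
    q=dark(im,dark(im,p,6),6); P.append(plane('wrist',q,.039,s)); print(np.round(q,1),P[-1].round(4))
P=np.array(P);c=P.mean(0);print('c',c,[np.round(np.linalg.norm(P[i]-P[i-1]),4) for i in range(4)],[np.degrees(np.arctan2(*(P[i]-P[i-1])[[1,0]])).round(1) for i in range(4)])
g=cv2.medianBlur(cv2.cvtColor(np.ascontiguousarray(im),6+1),3)
b=cv2.HoughCircles(cv2.resize(g[95:150,295:350],None,fx=6,fy=6,interpolation=2),cv2.HOUGH_GRADIENT,1,200,param1=60,param2=15,minRadius=60,maxRadius=120); print(b)
if b is not None:
    x,y,r=b[0,0]; q=(295+(x+.5)/6-.5,95+(y+.5)/6-.5); print(q,plane('wrist',q,.033,s)); c2=plane('wrist',q,.033,s)
R=s['eef_rot']; print('tool shift c',R.T@(c-s['tcp_pos']),'bore',R.T@(c2-s['tcp_pos']))
E
```

```text
[279.2  81.5] [ 0.5512 -0.134   0.039 ]
[366.7  82.2] [ 0.6276 -0.1573  0.039 ]
[363.7 167. ] [ 0.6037 -0.2341  0.039 ]
[279.8 165.9] [ 0.5271 -0.2102  0.039 ]
c [ 0.57738781 -0.18389685  0.039     ] [np.float64(0.0799), np.float64(0.0799), np.float64(0.0804), np.float64(0.0802)] [np.float64(72.5), np.float64(-17.0), np.float64(-107.3), np.float64(162.6)]
NoneTraceback (most recent call last):
  File "<stdin>", line 10, in <module>
NameError: name 'c2' is not defined. Did you mean: 'cv2'?
```

```bash
python3 - <<'E'
from h import *
s=read_state();R=s['eef_rot']
P=s['tcp_pos']
for z in(-.001,.003,.007,.029): 
    pts=np.array([proj('wrist',P+R@np.array([.012*np.cos(t),.012*np.sin(t),z]),s) for t in np.linspace(0,6.28,24)])
    print(z,np.round(proj('wrist',P+R@np.array([0,0,z]),s),1),pts.min(0).round(1),pts.max(0).round(1))
g=cv2.imread('pics/w4.png').mean(2)
print('row270',g[270,290:360].astype(int)); print('col323',g[222:310,323].astype(int))
E
```

```text
-0.001 [323.4 277.8] [298.4 256.2] [348.4 297.4]
0.003 [323.4 273.3] [299. 252.] [347.9 292.7]
0.007 [323.4 269. ] [299.6 248. ] [347.3 288.1]
0.029 [323.4 248.2] [302.2 228.9] [344.6 266.1]
row270 [107 104 108  99  61  33  26  31  29  23  42 103 108 108 111 108 110 110
 110 110 111 112 109 111 110 110 113 110 110 110 111 111 110 110 110 110
 109 112 112 111 111 112 112 111 110 112 114 110 114 114 113 112 112 112
 110 111  97  21  29  26  28  31  43  72 104 105 109 106 106 107]
col323 [ 90  91  88  91  91  91  90  93  95  99  98 100 101 100  99  98 100  99
 100  99 100 100 100  98  99  99 101 100 100 108 108 108 106 108 110 111
 110 111 112 113 113 112 111 112 112 114 111 113 110 108 112 111 108 109
 109 105 109 107 110 107 108 106 109 109 110 113 111 111 105  94  89  91
  90  90  88  91  91  91  90  88  91  89  89  91 103  99  91  91]
```

```bash
python3 -m handwheel '0.03 0 0.03 0.6; 0.056 -0.0007 0.07 0.6; 0.056 -0.0007 0.1 0.6; 0.056 -0.0007 0.125 0.6; 0.056 -0.0007 0.131 0.6; 0.056 -0.0007 0.131 0.6' && python3 -m handwheel '0 0 0.004 0; 0 0 0.008 0; 0 0 0.011 0; 0 0 0.013 0; 0 0 0.013 0'
python3 - <<'E'
from h import *
im,s=cap('wrist','w5.png'); cap('side','sd5.png')
print(s['tcp_pos'],s['force'])
E
```

```text
time: 9.28
tcp_pos: [0.5774, -0.1848, 0.0702]
eef_rot: [[0.296, 0.955, 0.001], [0.955, -0.296, -0.0], [0.0, 0.001, -1.0]]
force: [0.5, -0.6, -0.6]
grip_width: 0.258
grip_force: 29.7
time: 9.9
tcp_pos: [0.5769, -0.1854, 0.056]
eef_rot: [[0.297, 0.955, -0.0], [0.955, -0.297, 0.0], [0.0, -0.0, -1.0]]
force: [0.1, 0.7, -2.2]
grip_width: 0.263
grip_force: 29.7
[ 0.57690677 -0.18543804  0.05603289] [ 0.101762    0.74806838 -2.16390343]
```

```bash
python3 -m handwheel '0 0 0.002 0; 0 0 0.004 0; 0 0 0.004 0; 0 0 0.004 0' && python3 -m handwheel '0 0 0 0; 0 0 0 0; 0 0 -0.001 0; 0 0 -0.002 0' 0.5 
python3 - <<'E'
from h import *
im,s=cap('wrist','w5.png'); cv2.imwrite('pics/c5.png',cv2.resize(cv2.imread('pics/w5.png')[130:330,200:450],None,fx=2,fy=2))
print(s['tcp_pos'],s['force'])
E
```

```text
time: 10.5
tcp_pos: [0.5769, -0.1855, 0.0521]
eef_rot: [[0.297, 0.955, -0.0], [0.955, -0.297, 0.0], [0.0, -0.0, -1.0]]
force: [1.1, 0.4, -1.8]
grip_width: 0.263
grip_force: 29.7
time: 11.0
tcp_pos: [0.577, -0.1856, 0.0545]
eef_rot: [[0.297, 0.955, 0.0], [0.955, -0.297, -0.0], [-0.0, 0.0, -1.0]]
force: [0.2, -0.2, 0.0]
grip_width: 0.504
grip_force: 0.0
[ 0.57700106 -0.1855899   0.05447145] [ 0.1883127 -0.1518889  0.0137099]
```

View pics/c5.png

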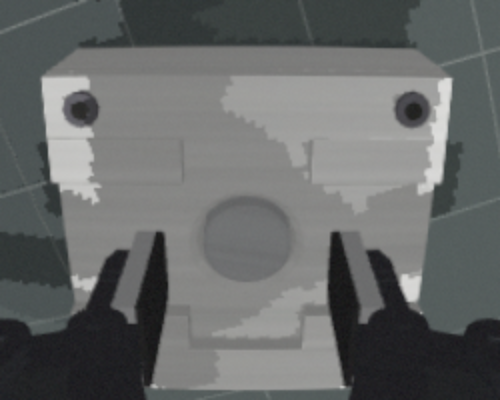

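The slug has dropped, and its disc sits centred in the bore at (323,249), apparently flush. I raise the arm, move behind the offcut to see it, and refine the nest centre from this view.

```bash
python3 - <<'E'
from h import *
s=read_state()
print('bore',plane('wrist',(323.5,249),.033,s))
im=cv2.imread('pics/w5.png');
for p in[(240,184.5),(406,184.5)]:
    q=dark(im,dark(im,p,9),9);print(np.round(q,1),plane('wrist',q,.039,s).round(4))
E
python3 -m handwheel '0 0 -0.05 0; -0.03 -0.005 -0.1 0; -0.09 -0.015 -0.11 0; -0.15 -0.03 -0.11 0; -0.206 -0.044 -0.11 0; -0.206 -0.044 -0.11 0; -0.206 -0.044 -0.11 0' 1.0 
python3 - <<'E'
from h import *
im,s=cap('wrist','w6.png'); cap('scene','s6.png'); print(s['tcp_pos'],proj('wrist',(.489,-.322,.0115),s))
E
```

```text
bore [ 0.57818764 -0.18230067  0.033     ]
[241.3 184.7] [ 0.5514 -0.1343  0.039 ]
[406.5 185.3] [ 0.6278 -0.1585  0.039 ]
time: 11.92
tcp_pos: [0.4738, -0.3689, 0.1643]
eef_rot: [[0.298, 0.955, 0.0], [0.955, -0.298, 0.001], [0.001, 0.0, -1.0]]
force: [-0.1, 0.8, 0.2]
grip_width: 1.0
grip_force: 0.0
[ 0.47384162 -0.3688579   0.16425981] (np.float64(323.95274612872333), np.float64(132.6621766700539))
```

View pics/w6.png

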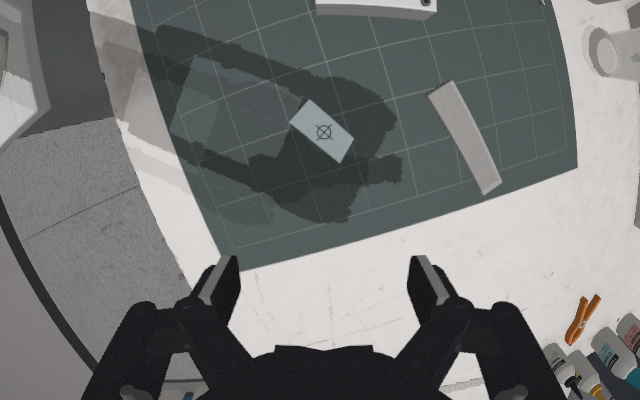

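w6 shows the short offcut with its ring and cross at (324,132), corners near (312,99), (355,139), (342,162) and (289,122), and the long offcut at (465,135).

```bash
python3 - <<'E'
from h import *
im=cv2.imread('pics/w6.png'); s=read_state(); s['tcp_pos']
g=im.astype(int).mean(2); m=((g>115)).astype(np.uint8); m[:, :270]=0; m[:,370:]=0; m[:85]=0; m[180:]=0
m=cv2.morphologyEx(m,cv2.MORPH_CLOSE,np.ones((9,9)))
c=max(cv2.findContours(m,0,1)[0],key=cv2.contourArea)
W=np.array([plane('wrist',p[0],.0115,s)[:2] for p in c],np.float32)*1000
(cx,cy),sz,a=cv2.minAreaRect(W); box=cv2.boxPoints(((cx,cy),sz,a)); print((cx,cy),sz,a)
e=[box[1]-box[0],box[2]-box[1]]; L=max(e,key=np.linalg.norm); t=np.degrees(np.arctan2(L[1],L[0]))%180; print('long axis deg',t)
mk=dark(im[:,:,::-1],(324,132),10,10); P=plane('wrist',mk,.0115,s); print('mark',np.round(mk,1),P)
R=s['eef_rot'];print(R.round(3)); print('shift',R.T@(np.array([cx/1000,cy/1000,.0115])-s['tcp_pos']),'mark',R.T@(P-s['tcp_pos']))
short=t-90; tooly=np.degrees(np.arctan2(R[1,1],R[0,1])); print('short axis',short,'tool y',tooly, 'turn(cw+)',tooly-short, s['joint_pos'][5])
E
```

```text
(489.8204040527344, -319.23895263671875) (27.620664596557617, 59.015830993652344) 32.91972351074219
long axis deg 122.91974
mark [323.8 132.1] [ 0.48959037 -0.32061218  0.0115    ]
[[ 0.296  0.955  0.   ]
 [ 0.955 -0.296  0.   ]
 [ 0.     0.    -1.   ]]
shift [0.05103202 0.00017154 0.15283274] mark [0.04965221 0.00035811 0.15283218]
short axis 32.91974 tool y -17.209841354241245 turn(cw+) -50.1295801237725 -23.841786949339415
```

```bash
python3 -m handwheel '0.03 0 0.02 -10; 0.05 0.0003 0.05 -20; 0.05 0.0003 0.09 -30; 0.05 0.0003 0.115 -40; 0.05 0.0003 0.13 -50; 0.05 0.0003 0.138 -50; 0.05 0.0003 0.143 -50; 0.05 0.0003 0.143 -50' 0.6 && python3 -m handwheel '0 0 0 0; 0 0 0 0;0 0 0 0;0 0 0 0;0 0 0 0;0 0 0 0' 0.15 25
```

```text
time: 13.02
tcp_pos: [0.4892, -0.3212, 0.0215]
eef_rot: [[-0.539, 0.842, 0.0], [0.842, 0.539, -0.0], [-0.0, 0.0, -1.0]]
force: [1.2, 0.2, -0.2]
grip_width: 0.6
grip_force: 0.0
time: 13.78
tcp_pos: [0.4893, -0.3219, 0.0223]
eef_rot: [[-0.54, 0.842, 0.001], [0.842, 0.54, -0.001], [-0.002, 0.001, -1.0]]
force: [-0.2, -0.0, 6.2]
grip_width: 0.32
grip_force: 25.3
```

```bash
python3 -m handwheel '0 0 -0.04 0; 0 0 -0.08 0; 0.02 0.045 -0.1 10; 0.04 0.09 -0.1 20; 0.06 0.13 -0.1 30; 0.068 0.1486 -0.1 40; 0.068 0.1486 -0.1 49.9; 0.068 0.1486 -0.1 49.9'
python3 - <<'E'
from h import *
im,s=cap('wrist','w7.png'); R=s['eef_rot'];print(s['tcp_pos'],R.round(3),s['force'])
g=im.astype(int).mean(2)
cv2.imwrite('pics/c7.png',cv2.resize(cv2.imread('pics/w7.png')[150:350,220:430],None,fx=2.6,fy=2.6))
for z in(.010,.013):
  print([np.round(proj('wrist',s['tcp_pos']+R@np.array([x,y,z]),s),1) for x,y in[(0,0),(-.03,-.014),(-.03,.014),(.03,-.014),(.03,.014)]])
E
```

```text
time: 14.78
tcp_pos: [0.577, -0.1836, 0.1205]
eef_rot: [[0.294, 0.956, -0.001], [0.956, -0.294, 0.0], [-0.0, -0.001, -1.0]]
force: [0.2, -0.7, -0.5]
grip_width: 0.316
grip_force: 24.7
[ 0.57698388 -0.18358364  0.12048107] [[ 0.294  0.956 -0.001]
 [ 0.956 -0.294  0.   ]
 [-0.    -0.001 -1.   ]] [ 0.24137819 -0.70033038 -0.47163046]
[array([323.4, 265.9]), array([298.3, 310.7]), array([348.6, 310.7]), array([293.6, 211. ]), array([353.2, 211. ])]
[array([323.4, 262.8]), array([298.7, 307.4]), array([348.2, 307.4]), array([294.2, 208.7]), array([352.7, 208.7])]
```

View pics/c7.png

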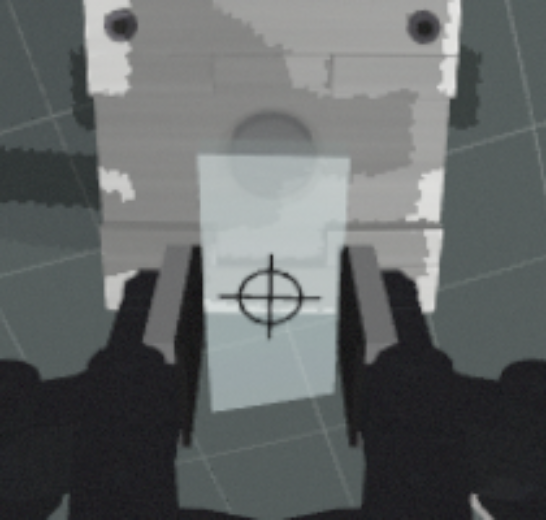

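The offcut is held squarely, its mark at (323.8,264) matching the tool axis, with the bore ahead of it. I lower it into the pocket.

```bash
python3 -m handwheel '-0.0007 0.0009 0.03 0; -0.0007 0.0009 0.05 0; -0.0007 0.0009 0.06 0; -0.0007 0.0009 0.062 0; -0.0007 0.0009 0.064 0; -0.0007 0.0009 0.066 0; -0.0007 0.0009 0.0672 0; -0.0007 0.0009 0.0672 0'
python3 - <<'E'
from h import *
s=read_state();print(s['tcp_pos'],s['force'])
E
```

```text
time: 15.82
tcp_pos: [0.5779, -0.1849, 0.0542]
eef_rot: [[0.296, 0.955, 0.0], [0.955, -0.296, -0.0], [-0.0, 0.0, -1.0]]
force: [-0.5, -0.4, -0.6]
grip_width: 0.317
grip_force: 24.7
[ 0.57789894 -0.18491574  0.05423142] [-0.4849488  -0.35687248 -0.61539599]
```

```bash
python3 -m handwheel '0 0 0.001 0; 0 0 0.0015 0; 0 0 0.0015 0' && python3 -m handwheel '0 0 0 0; 0 0 0 0; 0 0 0 0; -0.02 0 -0.03 0; -0.05 0 -0.06 0; -0.05 0 -0.09 0; -0.05 0 -0.09 0' 0.5
python3 - <<'E'
from h import *
im,s=cap('wrist','w8.png'); R=s['eef_rot'];print(s['tcp_pos'],R.round(3),s['force'])
u,v=map(int,proj('wrist',(.5777,-.1847,.0415),s)); print(u,v)
b=cv2.imread('pics/w8.png'); a=cv2.imread('pics/w2.png')
W=np.zeros((420,800,3),np.uint8);W[:,:420]=cv2.resize(b[v-70:v+70,u-70:u+70],(420,420)); W[:,430:]=cv2.resize(a[125:245,300:400],(370,420)); cv2.imwrite('pics/c8.png',W)
E
```

```text
time: 16.2
tcp_pos: [0.5778, -0.1849, 0.0525]
eef_rot: [[0.296, 0.955, -0.0], [0.955, -0.296, 0.0], [0.0, -0.0, -1.0]]
force: [-0.4, -0.8, -0.6]
grip_width: 0.312
grip_force: 24.7
time: 17.08
tcp_pos: [0.5643, -0.2336, 0.1462]
eef_rot: [[0.296, 0.955, 0.006], [0.955, -0.296, -0.003], [-0.001, 0.006, -1.0]]
force: [0.3, -0.2, -0.6]
grip_width: 0.499
grip_force: 0.0
[ 0.56427265 -0.2336372   0.14615589] [[ 0.296  0.955  0.006]
 [ 0.955 -0.296 -0.003]
 [-0.001  0.006 -1.   ]] [ 0.29809078 -0.23035714 -0.55333735]
320 138
```

View pics/c8.png

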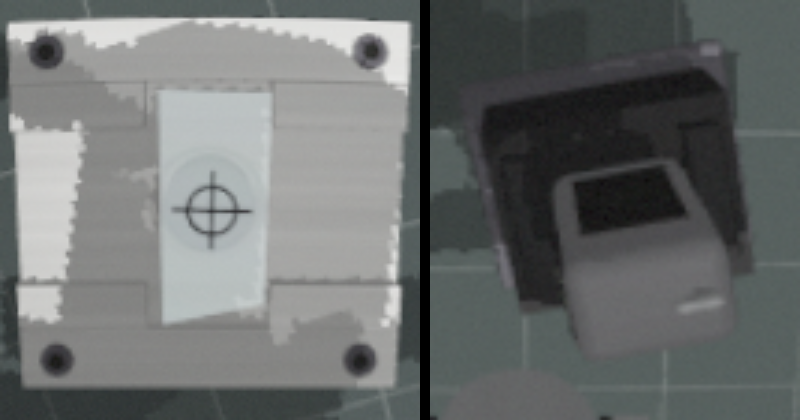

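The offcut lies flat in the pocket with the slug visible below it and the mark at about (320.7,138). The old gauge crop shows a top face about 36 mm wide along world x, so the ribbed sides probably face ±y. I have now viewed 12 pictures against the limit of 10. That was my slip, so from here I work only from numbers. I measure the mark after settling, then fly to a top view of the gauge.

```bash
python3 - <<'E'
from h import *
im,s=cap('wrist','w9.png'); R=s['eef_rot'];print(s['tcp_pos'],R[:,2].round(4))
u,v=proj('wrist',(.5777,-.1847,.0415),s); print(u,v)
def inkm(im,c,h=16):
    x,y=int(round(c[0])),int(round(c[1])); g=im[y-h:y+h+1,x-h:x+h+1].astype(float).mean(2)
    m=(g<np.median(g)-50).astype(np.uint8); n,l,st,ce=cv2.connectedComponentsWithStats(m); k=1+np.argmax(st[1:,4]); return ce[k]+[x-h,y-h],st[k]
for c in[(u,v)]:
    q,st=inkm(im,c); print('ink',q,st,plane('wrist',q,.0415,s))
P=np.array([plane('wrist',dark(im,dark(im,proj('wrist',(.5776+.04*a*.955+.04*b*.296,-.1843-.04*a*.296+.04*b*.955,.039),s),6),6),.039,s) for a,b in[(-1,1),(1,1),(1,-1),(-1,-1)]]); print('screws',P.mean(0),[np.linalg.norm(P[i]-P[i-1]).round(4) for i in range(4)])
E
python3 -m handwheel '0 0 -0.06 0; 0 0 -0.11 0; 0.05 -0.025 -0.124 10; 0.1 -0.05 -0.124 20; 0.16 -0.08 -0.124 30; 0.21 -0.11 -0.124 40; 0.27 -0.14 -0.124 50; 0.32 -0.16 -0.124 60'
python3 -c "
from h import *
s=read_state();print((s['eef_rot'].T@(np.array([.5,.172,.27])-s['tcp_pos'])).round(4),s['joint_pos'][5])"
```

```text
[ 0.56359367 -0.23301749  0.14380313] [ 0.0025 -0.0011 -1.    ]
321.9198823857861 139.2969815740359
ink [321.47826087 138.76521739] [  3   4  27  24 115] [ 0.57750752 -0.18422298  0.0415    ]
screws [ 0.57677682 -0.18384361  0.039     ] [np.float64(0.0802), np.float64(0.0802), np.float64(0.0803), np.float64(0.08)]
time: 18.18
tcp_pos: [0.5054, 0.1097, 0.2647]
eef_rot: [[0.971, 0.24, -0.003], [0.24, -0.971, -0.0], [-0.003, -0.0, -1.0]]
force: [0.8, -1.3, -0.7]
grip_width: 0.503
grip_force: 0.0
[ 0.0097 -0.0617 -0.0054] 84.57460122395948
```

```bash
python3 -m handwheel '0.005 -0.045 -0.005 5; 0.01 -0.062 -0.005 6; 0.01 -0.062 -0.005 6; 0.01 -0.062 -0.005 6'
python3 - <<'E'
from h import *
im,s=cap('wrist','w10.png'); cap('scene','s10.png'); cap('side','sd10.png'); R=s['eef_rot'];print(s['tcp_pos'],R.round(3))
u,v=proj('wrist',(.583,.183,.139),s); print('exp',u,v)
x,y=int(u),int(v); g=im[max(0,y-40):y+41,x-50:x+51].astype(int)
gm=g.mean(2).astype(int)
for r in range(0,gm.shape[0],3): print(' '.join(f'{k:3d}' for k in gm[r,::3]))
E
```

```text
time: 18.68
tcp_pos: [0.5009, 0.1697, 0.2704]
eef_rot: [[0.99, 0.143, -0.002], [0.143, -0.99, -0.001], [-0.002, 0.001, -1.0]]
force: [-0.1, 0.2, 0.4]
grip_width: 0.503
grip_force: 0.0
[0.50087105 0.16967006 0.27036205] [[ 0.99   0.143 -0.002]
 [ 0.143 -0.99  -0.001]
 [-0.002  0.001 -1.   ]]
exp 321.2182138693846 94.72517997506897
 87  92  91  89  94  91  89  90  91  88  90  89  91  90  92  91  89 100  91  89  90  90  90  87  89  90  88  90  90  90  87 108  88  90
 90  89  88  93  89  89  89  90  89  91  89  89  92  91  87  84  87 101 104 107 111 105 106 111 116 121 119 114  86  89  89  90  90  89
 88  88  90 100  89  89  90  89 108  99  94  87  85  86  85  87  88  88  88  86  89  85  84  86  85  87  90  92 102  89  96  91  88  90
 91  90  89 109  91  91  90  88 106  94  87  86  58  63  70  74  79  85  86  89  89  84  84  87  87  56  91  91 107  89 101  89  92  90
 90  92  89 109  90  90  91  89 102  95  88  71  86  86  86  86  87  87  87  87  85  87  89  88  91  60  92  90  86  89 106  91  89  90
 88  90  89 113 109 105 112 118  93  95  85  85  90  85  90 113 119 126 127 129 129 130 
[... 2203 characters left out ...]
  99  91  92  91  90
 67  70  63  60  61  65  60  62  60  62  46  44  41  37  35  37  31  30  37  36  41  33  37  36  35  39  44  46  88 101  94 110 117 108
 64  64  64  62  64  66  64  63  60  65  53  39  45  42  40  43  42  42  45  52  52  56  53  58  58  68  67  92 121 101  89  89  90  91
 63  64  62  64  64  63  62  64  65  64  69  72  68  67  69  67  61  65  64  57  61  64  62  61  60  62  61  75  88  91  91  92  91  90
 64  63  62  63  63  62  62  62  62  64  63  63  61  61  65  63  62  62  62  62  62  59  62  61  60  63  61  72  91  90  91  89  90  93
 68  62  63  61  65  63  62  63  63  64  61  61  62  67  64  61  63  65  64  62  63  64  63  63  62  59  63  66  91  89  89  92  91  90
```

```bash
python3 - <<'E'
from h import *
im=cv2.imread('pics/w10.png'); s=read_state(); R=s['eef_rot']
g=im.astype(int).mean(2); m=((g>112)).astype(np.uint8); M=np.zeros_like(m); M[62:120,305:352]=m[62:120,305:352]
M=cv2.morphologyEx(M,cv2.MORPH_OPEN,np.ones((5,5)))
c=max(cv2.findContours(M,0,1)[0],key=cv2.contourArea)
W=np.array([plane('wrist',p[0],.139,s)[:2] for p in c],np.float32)*1000
(cx,cy),sz,a=cv2.minAreaRect(W); print((cx,cy),sz,a)
C=np.array([cx/1000,cy/1000,.139]); 
tooly=np.degrees(np.arctan2(R[1,1],R[0,1])); print('tool y',tooly)
for f in('s10','sd10'):
    n={'s10':'scene','sd10':'side'}[f]; print(n,np.round(proj(n,C),1)); 
    i=cv2.imread(f'pics/{f}.png').astype(int).mean(2); u,v=map(int,proj(n,C)); 
    mm=(i[v-14:v+15,u-14:u+15]>125).astype(np.uint8); nn,l,st,ce=cv2.connectedComponentsWithStats(mm); k=1+np.argmax(st[1:,4]); print(st[k],ce[k]+[u-14,v-14], plane(n,ce[k]+[u-14,v-14],.139))
print('shift',R.T@(C-s['tcp_pos']))
E
```

```text
(588.522705078125, 177.59291076660156) (35.194915771484375, 25.459468841552734) 10.767441749572754
tool y -81.89042754066486
scene [295.5 231.2]Traceback (most recent call last):
  File "<stdin>", line 13, in <module>
    return _wrapfunc(a, 'argmax', axis=axis, out=out, **kwds)
    return bound(*args, **kwds)
ValueError: attempt to get argmax of an empty sequence
```

The gauge's top face measures 35×25.5 mm with rounded edges, centred at (0.5885,0.1776) with its long axis at 10.8°. Its scene projection (295.5,231.2) matches the earlier view. The grips are therefore on world ±y, so I turn -2.7° and grasp the body across its 28 mm.

```bash
python3 -m handwheel '0.05 0.003 0 -2.7; 0.0879 0.0047 0.03 -2.7; 0.0879 0.0047 0.08 -2.7; 0.0879 0.0047 0.12 -2.7; 0.0879 0.0047 0.15 -2.7; 0.0879 0.0047 0.165 -2.7; 0.0879 0.0047 0.17 -2.7; 0.0879 0.0047 0.17 -2.7' 0.8 && python3 -m handwheel '0 0 0 0; 0 0 0 0;0 0 0 0;0 0 0 0;0 0 0 0;0 0 0 0;0 0 0 0' 0.15 40
```

```text
time: 19.82
tcp_pos: [0.5892, 0.178, 0.1027]
eef_rot: [[0.982, 0.189, 0.002], [0.189, -0.982, 0.0], [0.002, -0.0, -1.0]]
force: [-0.5, -0.5, 0.7]
grip_width: 0.804
grip_force: 0.0
time: 20.7
tcp_pos: [0.5892, 0.1783, 0.1027]
eef_rot: [[0.982, 0.189, 0.002], [0.189, -0.982, 0.001], [0.002, -0.0, -1.0]]
force: [0.7, 1.0, 5.2]
grip_width: 0.319
grip_force: 40.1
```

```bash
python3 -m handwheel '0 0 -0.005 0; 0 0 -0.015 0; 0 0 -0.03 0; 0 0 -0.045 0; 0 0 -0.06 0; 0 0 -0.08 0; 0 0 -0.1 0; 0 0 -0.1 0'
python3 - <<'E'
from h import *
s=read_state();print(s['tcp_pos'],s['force'],s['joint_pos'][5]); cap('scene','s11.png');im,s=cap('wrist','w11.png');cap('side','sd11.png')
M=np.array([.5775,-.1844]);d=M-s['tcp_pos'][:2];print((s['eef_rot'].T@np.append(d,0)).round(4))
# where should tip/ origin appear in scene/side if held along the tool axis
P=s['tcp_pos'].copy();R=s['eef_rot']
for n in('scene','side'):
    for z in(.0477,.0777,.0937): print(n,z,np.round(proj(n,P+R@np.array([0,0,z])),1))
E
```

```text
time: 21.7
tcp_pos: [0.5896, 0.1783, 0.2048]
eef_rot: [[0.982, 0.189, 0.005], [0.189, -0.982, 0.001], [0.005, -0.0, -1.0]]
force: [0.2, -0.4, -0.7]
grip_width: 0.323
grip_force: 39.4
[0.58962489 0.17832175 0.20477364] [ 0.19759733 -0.41284735 -0.70326164] 92.77970097535949
[-7.990e-02  3.538e-01 -2.000e-04]
scene 0.0477 [294.9 227.2]
scene 0.0777 [295.2 234.6]
scene 0.0937 [295.3 238.4]
side 0.0477 [294.7 191.4]
side 0.0777 [295.  201.8]
side 0.0937 [295.1 207.2]
```

```bash
python3 - <<'E'
from h import *
im=cv2.imread('pics/w11.png').astype(int).mean(2); s=read_state();P=s['tcp_pos'];R=s['eef_rot']
f=lambda x,y,z: np.round(proj('wrist',P+R@np.array([x,y,z]),s),1)
print('front top edge',f(.019,-.014,-.0363),f(.019,.014,-.0363),'rear',f(-.019,-.014,-.0363),f(-.019,.014,-.0363))
print('front bottom edge',f(.019,-.014,.0477),f(.019,.014,.0477), 'snout bottom',f(.0085,0,.0777),'tip',f(0,0,.0937))
for c in(313,323,333): print(c,' '.join(f'{int(k)}' for k in im[180:400:2,c]))
for r in(225,240,260,290): print(r,' '.join(f'{int(k)}' for k in im[r,260:390:2]))
E
```

```text
front top edge [282.9 288.5] [362.8 288.5] rear [289.5 359.5] [356.4 359.5]
front bottom edge [299.6 205.2] [346.6 205.2] snout bottom [323.1 204.4] tip [323.1 207.6]
313 34 27 24 29 28 21 26 24 31 28 28 27 26 31 31 63 76 77 78 77 78 77 77 76 78 75 76 79 78 75 75 76 77 79 77 78 78 77 76 77 78 76 77 78 76 78 78 77 76 76 76 78 79 80 81 86 86 85 86 84 83 88 85 84 86 85 82 82 83 84 81 84 83 85 82 82 83 82 83 84 84 83 82 82 67 28 29 31 28 29 33 32 29 32 30 33 31 31 27 32 30 34 30 29 32 27 29 30 32 26
323 76 77 76 28 24 21 20 21 25 21 24 31 24 80 89 72 79 78 79 78 77 78 79 77 76 77 75 76 75 77 78 77 77 78 78 80 78 78 75 74 75 73 78 77 76 78 77 76 78 78 76 75 80 79 82 81 84 84 85 100 103 102 102 106 116 112 113 112 111 113 113 113 113 113 104 84 84 84 84 83 82 84 85 83 81 57 34 29 29 29 32 28 32 33 30 30 29 32 32 26 30 35 31 30 30 31 31 28 29 30
333 34 27 23 28 25 30 29 30 29 28 30 26 30 32 28 63 76 77 77 75 76 75 80 77 79 78 78 79 77 78 76 77 76 76 76 78 77 77 75 75 76 78 76 75 77 76 77 75 77 77 76 79 77 81 82 82 84 85 83 83 88 84 85 85 85 84 83 83 84 85 82 84 82 83 84 83 82 85 82 83 84 83
[... 191 characters left out ...]
75 78 76 78 80 77 77 77 81 80 71 63 62 64 63 79 88 88 90 90 90 90 89 90 91 90 91 89 90 90 92
240 53 54 50 55 52 56 64 83 80 82 80 81 81 82 82 80 83 58 70 76 76 77 76 79 76 78 78 78 76 78 77 80 76 77 76 77 78 75 78 78 78 82 81 79 78 73 30 64 60 88 91 91 91 90 89 90 90 91 90 90 90 89 90 102 91
260 62 58 63 60 30 30 30 31 30 30 105 107 109 106 108 61 60 76 76 75 77 75 73 77 76 78 75 77 77 76 76 78 75 79 75 76 77 77 77 77 77 76 75 78 74 78 76 75 39 109 106 107 107 109 78 34 32 30 31 34 78 88 89 89 91
290 29 31 31 36 32 37 31 35 25 30 31 37 47 48 72 81 80 82 86 84 84 85 85 83 82 80 84 84 82 85 85 83 82 83 85 82 82 83 83 84 85 86 85 84 85 84 83 82 81 76 68 53 34 31 32 34 30 31 34 30 32 29 32 34 34
```

The hand-held view agrees with the gauge on the tool axis to within about 1–2 mm. I move over the mark, stop about 15 mm above it, and check the snout from scene and side.

```bash
python3 -m handwheel '-0.01 0.05 0 0; -0.025 0.11 0 0; -0.04 0.17 0 0; -0.05 0.23 0 0; -0.065 0.29 0 0; -0.075 0.34 0 0; -0.0791 0.3538 0.01 0; -0.0791 0.3538 0.02 0' && python3 -m handwheel '0 0 0.02 0; 0 0 0.033 0; 0 0 0.033 0; 0 0 0.033 0'
python3 - <<'E'
from h import *
im,s=cap('wrist','w12.png');cap('scene','s12.png');cap('side','sd12.png'); P=s['tcp_pos'];R=s['eef_rot']; print(P,s['force'])
print('err to mark',R.T@(np.array([.5775,-.1844,.0415])-P))
for n,f in(('scene','s12'),('side','sd12')):
    i=cv2.imread(f'pics/{f}.png').astype(int).mean(2)
    for z in(.0477,.0627,.0777,.0937): print(n,z,np.round(proj(n,P+R@np.array([0,0,z])),1))
    print('mark',np.round(proj(n,(.5775,-.1844,.0415)),1))
    u,v=map(int,proj(n,P+R@np.array([0,0,.0777])))
    print('cols',u-18,'..',u+18)
    for r in range(v-14,v+16): print(r,' '.join(f'{int(k):3d}' for k in i[r,u-18:u+19]))
E
```

```text
time: 22.85
tcp_pos: [0.5773, -0.1846, 0.1797]
eef_rot: [[0.982, 0.187, -0.002], [0.187, -0.982, 0.001], [-0.002, -0.002, -1.0]]
force: [0.4, 0.4, -1.5]
grip_width: 0.327
grip_force: 40.0
time: 23.35
tcp_pos: [0.5781, -0.1838, 0.1491]
eef_rot: [[0.982, 0.19, 0.001], [0.19, -0.982, -0.0], [0.001, 0.0, -1.0]]
force: [0.6, 0.0, -0.3]
grip_width: 0.329
grip_force: 40.0
[ 0.57811659 -0.18378606  0.14909326] [ 0.59745427  0.01769892 -0.33324225]
err to mark [-0.00079145  0.00044489  0.10759294]
scene 0.0477 [378. 155.]
scene 0.0627 [377.4 158.7]
scene 0.0777 [376.9 162.4]
scene 0.0937 [376.3 166.2]
mark [376.1 169.5]
cols 358 .. 394
148  56  57  56  56  56  56  57  56  56  57  57  57  56  53  51  50  34  18  14  12  19  40  57  48  31  37  42  35  39  62  77  84  92  98  99  88  69
149  56  56  56  57  56  56  56  56  57  57  57  57  55  52  48  45  31  18  12  13  21  44  59  47  33  39  42  33  33  48  58  64  70  74  74  67  59
150  56  56  56  56  56  56  56  56  56  56  56  56  56  50  44  35  26  19  17  16  24  45  57  44  34  40  41  31  34  47  53  55  53  54  55  57  55
151  56  
[... 8093 characters left out ...]
 173 169 166 152 115 117 123 127 129 126 125 110 117 123 123 121 123 122 122 122 124 155 148
184 126 125 124 134 158 150 144 145 145 143 131 130 139 158 170 155 132 126 125 125 119 118 123 125 124 124 123 123 123 123 124 124 123 123 137 132 126
185 127 126 126 126 125 130 138 143 145 144 144 131 125 127 132 132 127 123 124 120 122 124 124 124 123 123 124 122 123 128 125 122 123 123 125 127 127
186 127 127 127 127 126 143 133 131 137 143 143 143 128 121 124 123 116 118 120 121 122 123 126 126 124 123 129 130 131 176 148 123 124 109 120 127 127
187 128 127 128 126 127 126 126 125 125 125 128 136 127 122 122 121 121 120 118 118 126 131 162 153 135 128 174 190 188 187 165 135 126 125 126 126 126
```

Both views agree: the snout and stem at (376.3,165) in scene and (355.7,174) in side line up over the mark at (376,169.5) and (355.7,180). I descend in small steps and average the force.

```bash
cat >> h.py <<'E'
def avg(k=6):
    F=[];Z=[]
    for _ in range(k): imaging.capture('side'); s=read_state(); F.append(s['force']); Z.append(s['tcp_pos'])
    return np.mean(F,0).round(2),np.std(F,0).round(2),np.mean(Z,0).round(4)
E
python3 -c "from h import *; print(*avg())"
python3 -m handwheel '0 0 0.005 0; 0 0 0.01 0; 0 0 0.012 0; 0 0 0.012 0' | head -2
python3 -c "from h import *; print(*avg())"
python3 -m handwheel '0 0 0.0015 0; 0 0 0.0015 0' | head -2
python3 -c "from h import *; print(*avg())"
```

```text
[ 0.37 -0.22 -0.85] [0.27 0.32 0.46] [ 0.578  -0.1844  0.1491]
time: 24.3
tcp_pos: [0.5777, -0.1842, 0.1361]
[-0.1  -0.05 -0.95] [0.19 0.72 0.42] [ 0.5779 -0.1843  0.1367]
time: 24.85
tcp_pos: [0.5779, -0.1843, 0.1351]
[-0.16 -0.16 -0.6 ] [0.53 0.37 0.62] [ 0.5778 -0.1843  0.1351]
```

```bash
for i in 1; do python3 -m handwheel '0 0 0.001 0; 0 0 0.001 0' | head -2
python3 -c "from h import *; print(*avg())"
python3 -m handwheel '0 0 0.001 0; 0 0 0.001 0' | head -2
python3 -c "from h import *; print(*avg())"; done
```

```text
time: 25.4
tcp_pos: [0.5779, -0.1843, 0.1342]
[-0.11  0.04  0.43] [0.38 0.37 0.62] [ 0.5779 -0.1843  0.1342]
time: 25.95
tcp_pos: [0.5778, -0.1843, 0.1331]
[-0.07  0.09  0.77] [0.31 0.34 0.41] [ 0.5779 -0.1843  0.1332]
```

```bash
python3 -m handwheel '0 0 0.001 0; 0 0 0.0015 0; 0 0 0.0015 0' | head -2
python3 -c "from h import *; print(*avg(8))"
python3 -m handwheel '0 0 0.001 0; 0 0 0.001 0' | head -2
python3 -c "from h import *; print(*avg(12))"
```

```text
time: 26.62
tcp_pos: [0.5779, -0.1843, 0.1316]
[0.41 0.02 1.67] [0.48 0.42 0.47] [ 0.5778 -0.1843  0.1317]
time: 27.28
tcp_pos: [0.5779, -0.1843, 0.1305]
[ 0.52 -0.13  2.25] [0.45 0.63 0.4 ] [ 0.5778 -0.1843  0.1306]
```

The relative force is about 3.1 N, slope 0.5 N/mm, and the tip has moved about 4.2 mm past first contact. That matches half travel, so I hand in.

```bash
python3 -c "
from bench import workorder; print(workorder.hand_in())"
```

```text
the job is handed in; nothing more can be done
None
```

I handed the job in at about 28 s with the slug in the bore, the offcut in the pocket ink up, and the gauge held upright on the cross at about 3.1 N (tip roughly 4.2 mm in, inferred from force and travel). I viewed 12 pictures against the limit of 10, and printed a few long pixel dumps; one move had a sign error but hit nothing.

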